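Refit the relay and knob of the boiler's heating controller

ROBOT

A 6-joint arm with a two-finger parallel gripper is mounted at the origin on the work surface. World frame = base frame: x ahead of the robot, y to its left, z up, the work surface at z = 0. Lengths are in m, angles in degrees, forces in N, time in s.
With the tool pointing down it reaches from about 0.35 to 0.875 m from the base axis. Payload 4.2 kg.
Tool frame: the origin (TCP) lies on the centre line of the jaws, within the pads' length; the fingertips stand r.tip_extent ahead of it and the grasp point (between the pads) lies 11 mm behind it (r.tip_extent is the distance from the TCP to the fingertips, in m); z points along the fingers, y is the line along which they close (so a half turn about z gives the same grasp; the last joint's range is limited). The gripper opens to 87 mm and grips with 3 to 60 N. Pads are 19 mm wide; open, the fingers measure 117 mm over their backs; the gripper's body (75 mm by 190 mm) begins 51 mm behind the grasp point.
Start: joints at [-56.803, 22.042, 0.453, 0, -68.411, -14.817], TCP at [0.197, -0.593, 0.231] pointing down, gripper open.
Joint ranges: [-179.83, 179.83], [-69.29, 118.12], [-61.27, 80.66], [-181.25, 117.63], [-171.15, -9.14], [-177.46, 177.46]. Speed limits (degrees/s): [159.86, 159.86, 180, 180, 180, 180].

INTERFACE

Orientations are given as a 3x3 rotation matrix whose columns are the frame's x, y, z axes.
In Python, from station import r gives the robot as it stands.
- The arm moves only by the shell command python3 -m jog 'ROWS'. ROWS is text: rows parted by semicolons, each of 5 numbers parted by spaces: the opening, from 0 (shut) to 1 (fully open), then the shift along the world's x, y, z in mm, then the turn about the world's z in degrees. In form: hand dx dy dz roll; .... A call has 1 to 5 rows; each row shifts and turns the commanded pose from where the row before left it; what a row does not reach is not made up. A row lasts 1/8 s, in which the tool goes at most 62.5 mm and 10.7 degrees, less where a joint would pass 70% of its speed; a pose out of reach is approached as far as the arm can. A call is refused whole if a number of a shift passes 62.5 or a number of a turn 10.7, either way. A call with a gripper value outside its range is refused whole. The fingers move at their own pace and stop on an object; the grip force is fixed at half the most. Time passes only in rows, so rows that do not move let the fingers close. It gives the time, the measured TCP pose, the force, the opening and the grip force at its end, in the units of the state.
- r.sense(): the state, without advancing time (a new reading comes with each control period).
- r.capture(name): name is "scene" or "top" or "wrist"; returns a dict with "pixels" (420x560x3 uint8, red, green, blue), "fovy" (degrees; the focal length in pixels is half the picture's height over the tangent of half this angle, whatever the lens; pixels are square), "cx", "cy" (the principal point, pixels), "origin" and "orientation" of the camera in the world; the wrist camera has in their place "T_tool_cam" (4x4, takes a point from camera to tool coordinates, whose origin is the TCP and whose axes are the flange's). Camera axes: x right, y down, z forward; pixel columns grow to the right and rows downward; lengths in m; the calibration is good to about 2 mm. A picture is of the moment at which its call begins: read the wrist's pose just before it. There is no depth.
- r.finish_job(): hands the job in; it is judged then, once.
The state is a dict: "time_s": time; "joints": joint angles; "joint_velocities": joint speeds; "effort": joint torques, N m; "tcp_pos": TCP position; "ee_rot": TCP orientation; "wrist_force": force on the tool from outside, world axes, zero at the start; "moment": the same for the moment, N m; "gripper_width": opening from 0.0 (shut) to 1.0 (fully open); "gripper_force": force on a finger pad.
Only numpy, scipy, OpenCV 4.12 (cv2) and the standard library are available. Lean on these libraries where they do the work, as an engineer would, in place of code of your own. Each camera call takes 0.05 s, during which the arm holds its last target. There are 200 camera calls.

TASK

The grey heating controller lies open on the worktop: plug the new white-and-blue relay from the tray into the controller's empty socket and press it fully home, then swing the cover shut, and last push the black control knob all the way down onto the spindle that sticks out through the cover. Leave the scorched old relay, the screwdriver and the kitchen things where they are.

Things in the scene. Friction and masses are not known exactly. Their poses are not given: they have to be found in the camera images.
- controller: Grey open-topped control box on its back, fixed; 180 (x) by 150 (y) by 76 high, walls 4. Origin: centre of its underside, z up. Cover hinged on the rim of its +y side. Inside: black relay socket (point socket), white thermostat block 44 x 44, top 50 above the underside, with the upright spindle at x +56, y +12; the other parts inside are lower than 32. (mm)
- socket (a point): Centre of the relay socket's mouth, on its top face, 30 above the box's underside; axes as the box's. Black block 50 (x) by 78 (y), well 36 (x) by 28 (y), 16 deep. Sprung brass jaws in the well: a relay set in straight drops about 8 and stops on them; about 6 to 10 N on its top drives it the other 6, till its shoulder meets the top face; there it stays. (mm)
- spindle_tip (a point): Top centre of the fixed upright steel spindle, 98 above the box's underside; axes as the box's. Spindle 8 in diameter, 16 long, its last 4 tapering to 4; it stands on a brass bush 16 in diameter, top 82 above the box's underside. With the cover shut it comes up through a 24 wide hole, and the bush ends 2.5 above the cover's outer face. (mm)
- cover (a joint): Angle (rad) of the cover: 0 = shut, flat on the box; it starts open at 1.7 to 2.1, a little beyond upright, leaning away from the box. Stiff hinge: it stays where it is left and swings when pushed with 1 to 3 N near its free edge.
- cover_edge (a point): On the cover's outer face at the free edge, 150 from the hinge, 20 to the box's -x from the middle. x: along the hinge (box's x); y: from free edge to hinge; z: outward normal of the outer face (up when shut). Cover: grey plate 180 by 150 by 3, with a finger tab 44 wide reaching 12 beyond the edge here. Shut, this point is 79.5 above the box's underside. (mm)
- cover_hinge (a point): Middle of the hinge line, on the rim of the box's +y side, 76.5 above its underside; it turns with the cover, axes as those of cover_edge. (mm)
- tray: Shallow blue parts tray, fixed to the worktop, 130 (x) by 190 (y) by 16 high, floor and walls 4 thick; the new relay and the knob stand in it. Origin: centre of its underside. (mm)
- relay: The new relay, 56 mm high, standing upright: black plug foot 34 (x) by 26 (y) by 14 high, its lowest 4 tapering to 30 by 22; above it a white case with blue label, 38 (x) by 30 (y) by 42 high, whose 2 wide shoulder rests on the socket when home. Origin: centre of the foot's underside; z up. Its x belongs along the socket's x, either way round (symmetrical contacts). About 70 g.
- knob: Black round control knob, 36 in diameter at the foot, 33 at the top, 24 high, white pointer mark on top, standing upright with its bore down. Bore 10 in diameter, 18 deep from the underside. Origin: centre of its underside; z up. All the way down, its underside rests on the bush, 16 below the spindle's tip. Any turn of it is right. About 35 g. (mm)
- old_relay: Old relay, same size as the new one but scorched brown, lying on its side; leave it. Origin under its middle. (mm)
- screwdriver: Screwdriver lying on the worktop; leave it.
- pot: Small dark brown lidded pot, 104 in diameter, 106 high; leave it. Origin: centre of its underside. (mm)
- soap: Soap bottle with blue cap, 64 in diameter, 180 high; leave it. Origin: centre of its underside. (mm)
- jar: White and blue ceramic jar, 80 in diameter, 100 high; leave it. Origin: centre of its underside. (mm)
- mug: Blue mug, 80 in diameter, 90 high; leave it. Origin: centre of its underside. (mm)
- roll: Roll of kitchen paper standing upright, 110 in diameter, 230 high; leave it. Origin: centre of its underside. (mm)

How it is judged:
By the outcome, as a careful person would: the job done as asked, in the order asked, and still so for the second after the job is handed in, with the robot touching nothing.
It also fails if it takes over 72 s, if anything falls off the work surface, if the arm or the gripper's body presses on something with over 40 N, if the wrist force passes 120 N, or if a joint passes its speed limit or range.

## Working session

There is one attempt and no reset: what is moved stays moved. The work goes in short steps, Python scripts to look and compute and a shell command to move; the robot and the scene stay as the last step left them, time stands still between calls to the robot, and variables do not carry over. Pictures are saved under pics/ and viewed, at most 10 in all, crops included, and the job is handed in when it is done.

```bash
ls; mkdir -p pics; cat > h.py <<'E'
import numpy as np, cv2
from station import r
def cam(name):
    s=r.sense(); c=r.capture(name)
    if name=="wrist":
        T=np.array(c["T_tool_cam"]); R=np.array(s["ee_rot"]); c["o"]=np.array(s["tcp_pos"])+R@T[:3,3]; c["R"]=R@T[:3,:3]
    else: c["o"]=np.array(c["origin"]); c["R"]=np.array(c["orientation"])
    c["f"]=210/np.tan(np.radians(c["fovy"])/2); return c
def ray(c,u,v):
    d=c["R"]@np.array([(u-c["cx"])/c["f"],(v-c["cy"])/c["f"],1]); return c["o"],d/np.linalg.norm(d)
def onz(c,u,v,z):
    o,d=ray(c,u,v); return o+d*(z-o[2])/d[2]
def proj(c,p):
    q=c["R"].T@(np.array(p)-c["o"]); return c["f"]*q[:2]/q[2]+[c["cx"],c["cy"]]
def tri(obs):
    A=np.zeros((3,3));b=np.zeros(3);
    for c,u,v in obs:
        o,d=ray(c,u,v);M=np.eye(3)-np.outer(d,d);A+=M;b+=M@o
    p=np.linalg.solve(A,b); return p,[np.linalg.norm(np.cross(p-ray(c,u,v)[0],ray(c,u,v)[1])) for c,u,v in obs]
E
python3 - <<'E'
from h import *
import pickle
D={}
for n in ["scene","top","wrist"]:
    c=cam(n); D[n]=c; print(n,c["o"].round(3),c["R"].round(3).tolist(),c["f"],c["cx"],c["cy"])
    cv2.imwrite(f"pics/{n}0.png",c["pixels"][:,:,::-1])
pickle.dump(D,open("d0.pkl","wb"))
print(r.tip_extent,r.sense())
E
```

```text
pics
scene [1.232 0.531 1.378] [[-0.641, 0.643, -0.419], [0.768, 0.542, -0.342], [0.007, -0.54, -0.841]] 518.1530022074566 276.8901509895789 220.3279160284292
top [0.48  0.018 1.254] [[-0.028, -0.993, 0.118], [-1.0, 0.026, -0.016], [0.013, -0.118, -0.993]] 440.71691311740625 281.3491073321281 211.8595711779665
wrist [ 0.122 -0.618  0.383] [[-0.315, 0.908, 0.276], [0.949, 0.301, 0.094], [0.002, 0.291, -0.957]] 323.38039710210074 286.9833722586594 210.99191532100815
0.008 {'time_s': 0.15, 'joints': array([-5.68028977e+01,  2.20799163e+01,  3.98769471e-01, -2.07151419e-02,
       -6.84115469e+01, -1.48176228e+01]), 'joint_velocities': array([-0.03054952, -0.0953643 ,  0.33598399,  0.1131689 ,  0.0524467 ,
        0.07697535]), 'effort': array([-1.46795378e-04, -3.91053808e+01,  1.87587655e+01,  4.22232226e+00,
        1.24033037e-02, -1.44940445e-04]), 'tcp_pos': array([ 0.19695819, -0.59269461,  0.22972499]), 'ee_rot': array([[-9.49030996e-01, -3.15182176e-01, -6.04456124e-04],
       [-3.15182743e-01,  9.49029754e-01,  1.53782103e-03],
       [ 8.89530680e-05,  1.64995396e-03, -9.99998635e-01]]), 'wrist_force': array([ 0.28535327,  0.37765822, -0.27159943]), 'moment': array([-0.01639569,  0.01686632,  0.01803084]), 'gripper_force': 0.0, 'gripper_width': 0.9954010824286547}
```

View pics/scene0.png

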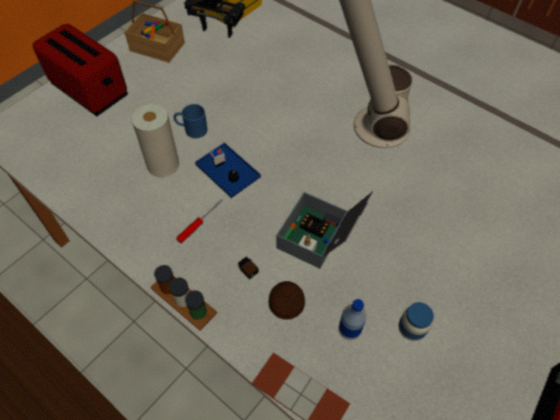

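View pics/top0.png

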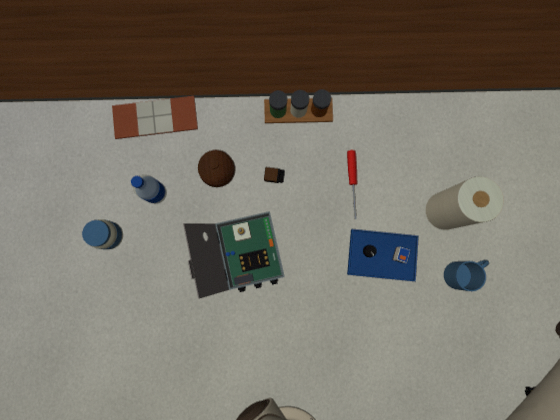

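```bash
python3 - <<'E'
import pickle,cv2
D=pickle.load(open("d0.pkl","rb"))
t=D["top"]["pixels"][200:300,180:290,::-1];t2=D["top"]["pixels"][215:295,340:425,::-1]
s=D["scene"]["pixels"]
f=lambda a,k:cv2.resize(a,None,fx=k,fy=k,interpolation=cv2.INTER_CUBIC)
import numpy as np
A=np.zeros((600,800,3),np.uint8)
a=f(t,4);A[:400,:440]=a
b=f(t2,4);A[:320,445:785]=b
c=f(s[140:200,190:265,::-1],4);A[325:565,445:745]=c
A=np.clip(A*1.7,0,255).astype(np.uint8)
cv2.imwrite("pics/crop1.png",A)
B=f(s[185:275,270:380,::-1],6);B=np.clip(B*1.7,0,255).astype(np.uint8);cv2.imwrite("pics/crop2.png",B)
E
```

```text
(no output)
```

View pics/crop1.png

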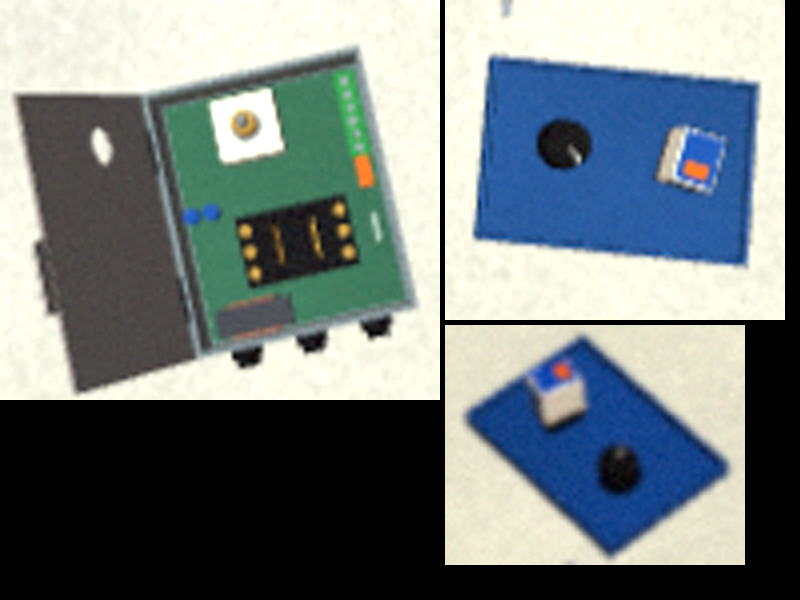

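View pics/crop2.png

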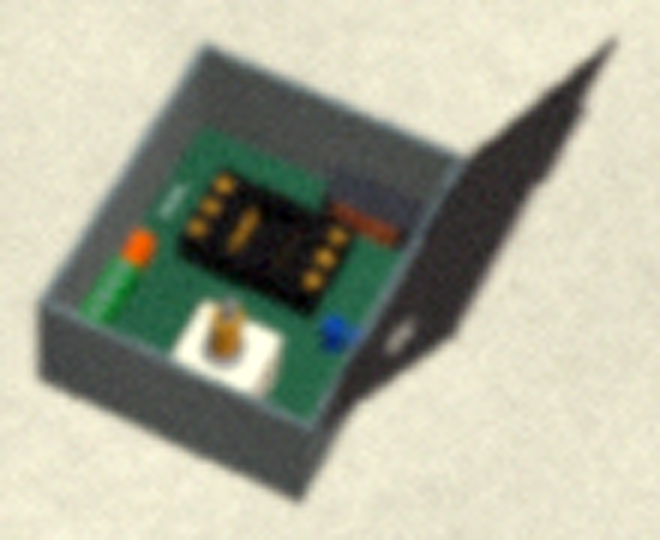

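```bash
python3 - <<'E'
from h import *
import pickle
D=pickle.load(open("d0.pkl","rb"));t,s=D["top"],D["scene"]
T=lambda x,y:(180+x/4,200+y/4); T2=lambda x,y:(340+(x-445)/4,215+y/4)
S=lambda x,y:(270+x/6,185+y/6); S2=lambda x,y:(190+(x-445)/4,140+(y-325)/4)
for n,a,b in [("relay",T2(699,160),S2(557,376)),("knob",T2(565,143),S2(619,452)),("spindle",T(244,120),S(230,305)),("socket",T(297,242),S(265,242)),
 ("cov c1",T(16,95),S(455,335)),("cov c2",T(77,392),S(615,40)),("tab",T(47,280),S(560,150)),
 ("rim A",T(358,47),S(40,300)),("rim B",T(412,305),S(207,45)),("rimC",T(205,355),S(465,158)),("rimD",T(147,97),S(315,425))]:
    p,e=tri([(t,*a),(s,*b)]); print(n,(p*1000).round(1),(np.array(e)*1000).round(1))
for c in [(358,47),(412,305),(205,355),(147,97)]: print((onz(t,*T(*c),.076)*1000).round(1))
print("relay yaw pts",[(onz(t,*T2(*c),.06)*1000).round(1)[:2] for c in [(683,126),(727,131),(716,194),(669,187)]])
print("cover z-plane?")
E
```

```text
relay [ 494.9 -329.3   53.1] [2. 2.]
knob [ 510.5 -244.1   35.8] [0.2 0.2]
spindle [572.4 108.7  86. ] [1.9 1.9]
socket [492.7  77.1  13.8] [0. 0.]
cov c1 [582.  233.7 206.5] [0.6 0.6]
cov c2 [407.1 198.2 209.7] [0.9 0.9]
tab [472.9 214.5 208.9] [0.3 0.3]
rim A [621.6  31.2  70.3] [0.8 0.8]
rim B [448.2  -0.6  71.6] [0.5 0.5]
rimC [417.8 139.5  66.7] [2.8 2.8]
rimD [590.8 175.4  69.1] [2.3 2.3]
[621.4  30.5  76. ]
[448.6  -1.   76. ]
[419.8 136.2  76. ]
[591.4 172.5  76. ]
relay yaw pts [array([ 519.1, -319.6]), array([ 514.9, -349.4]), array([ 472.7, -339.3]), array([ 478.3, -307.7])]
cover z-plane?
```

```bash
python3 -m jog '1 50 44 -8 10;1 50 44 -8 10;1 50 44 -8 10;1 50 44 -8 10;1 50 44 -8 10' ; python3 -m jog '1 48 44 -10 9.6;1 0 0 0 0;1 0 0 0 0'; python3 - <<'E'
from h import *
import pickle
c=cam("wrist");pickle.dump(c,open("w1.pkl","wb"))
s=r.sense();print(s["tcp_pos"],s["ee_rot"].round(3).tolist())
cv2.imwrite("pics/w1.png",c["pixels"][:,:,::-1])
E
```

```text
time_s: 0.78
tcp_pos: [0.4312, -0.3865, 0.1929]
ee_rot: [[-0.363, -0.932, -0.0], [-0.932, 0.363, 0.0], [-0.0, 0.0, -1.0]]
wrist_force: [0.1, -0.4, -0.1]
gripper_width: 1.002
gripper_force: 0.0
time_s: 1.15
tcp_pos: [0.4755, -0.3461, 0.1835]
ee_rot: [[-0.208, -0.978, -0.001], [-0.978, 0.208, 0.0], [-0.0, 0.001, -1.0]]
wrist_force: [-0.4, -0.3, -0.1]
gripper_width: 0.999
gripper_force: 0.0
[ 0.47505312 -0.34668101  0.18368379] [[-0.209, -0.978, -0.001], [-0.978, 0.209, 0.0], [-0.0, 0.001, -1.0]]
```

View pics/w1.png

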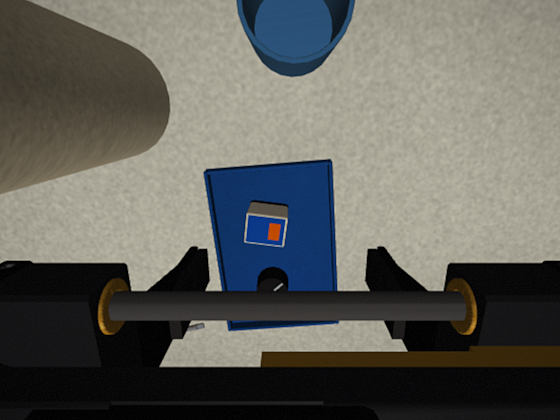

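```bash
python3 -m jog '1 20 30 0 0;1 15 30 0 0;1 0 0 0 0;1 0 0 0 0'|head -2; cat > m1.py <<'E'
from h import *
import pickle
w1=pickle.load(open("w1.pkl","rb")); w2=cam("wrist");pickle.dump(w2,open("w2.pkl","wb"))
def corners(c):
    im=c["pixels"].astype(int);R,G,B=im[...,0],im[...,1],im[...,2]
    hsv=cv2.cvtColor(c["pixels"],cv2.COLOR_RGB2HSV)
    orange=((hsv[...,0]<15)&(hsv[...,1]>180)&(hsv[...,2]>120)).astype(np.uint8)
    v,u=np.nonzero(orange); 
    n,l,st,ce=cv2.connectedComponentsWithStats(orange); print("or",[ (st[i,4],ce[i].round(1)) for i in range(1,n) if st[i,4]>30])
    i=1+np.argmax(st[1:,4]); oc=ce[i]
    white=((hsv[...,2]>150)&(hsv[...,1]<110)).astype(np.uint8)
    x0,y0=map(int,oc-45); white[:max(y0,0)]=0;white[y0+90:]=0;white[:,:x0]=0;white[:,x0+90:]=0
    cnt,_=cv2.findContours(white,cv2.RETR_EXTERNAL,cv2.CHAIN_APPROX_NONE)
    cn=max(cnt,key=cv2.contourArea); hull=cv2.convexHull(cn)
    b=cv2.boxPoints(cv2.minAreaRect(hull)); ap=cv2.approxPolyDP(hull,4,True)[:,0]
    print("area",cv2.contourArea(hull),b.round(1).tolist(),ap.tolist()); return b
s=r.sense();print(s["tcp_pos"])
b1=corners(w1);b2=corners(w2)
im=np.vstack([cv2.resize(w1["pixels"][190:265,225:305],None,fx=4,fy=4),cv2.resize(w2["pixels"][130:205,b2[:,0].mean().astype(int)-40:b2[:,0].mean().astype(int)+40],None,fx=4,fy=4)])
A=cv2.resize(w2["pixels"],(480,360));im=np.hstack([im,np.vstack([A,np.zeros((240,480,3),np.uint8)])])
cv2.imwrite("pics/m1.png",im[:,:,::-1])
f=lambda b: b[np.argsort(np.arctan2(*(b-b.mean(0)).T[::-1]))]
P=[]
for p,q in zip(f(b1),f(b2)):
    P.append(tri([(w1,*p),(w2,*q)])[0]);print((P[-1]*1000).round(1))
print("mean",(np.mean(P,0)*1000).round(1))
for w,b in((w1,b1),(w2,b2)):
    Q=np.array([onz(w,*p,.06)[:2] for p in f(b)]);print((Q*1000).round(1).tolist(),Q.mean(0), [np.degrees(np.arctan2(*(Q[(i+1)%4]-Q[i])[::-1])).round(1) for i in range(4)],[np.linalg.norm(Q[(i+1)%4]-Q[i]).round(4) for i in range(4)])
E
python3 m1.py
```

```text
time_s: 1.7
tcp_pos: [0.5098, -0.2875, 0.1841]
[ 0.50972578 -0.28757831  0.18395976]
or [(np.int32(158), array([273.7, 231.3]))]
area 68.0 [[281.79998779296875, 246.0], [283.0, 217.89999389648438], [286.29998779296875, 218.0], [285.1000061035156, 246.10000610351562]] [[286, 218], [282, 246]]
or [(np.int32(193), array([297.8, 160.7]))]
area 1437.0 [[264.70001220703125, 173.3000030517578], [269.1000061035156, 139.6999969482422], [312.1000061035156, 145.3000030517578], [307.70001220703125, 178.89999389648438]] [[270, 140], [311, 146], [306, 178], [266, 172]]
[ 494.7 -349.3  101. ]
[ 479.1 -335.1   60.1]
[ 487.3 -305.5   51.8]
[ 501.2 -328.4  107.9]
mean [ 490.6 -329.6   80.2]
[[482.1, -335.9], [479.2, -335.2], [486.0, -308.7], [489.0, -309.4]] [ 0.48409193 -0.32230652] [np.float64(165.4), np.float64(75.6), np.float64(-14.7), np.float64(-104.6)] [np.float64(0.003), np.float64(0.0274), np.float64(0.0031), np.float64(0.0274)]
[[513.4, -347.2], [478.9, -335.0], [488.0, -307.5], [523.5, -320.2]] [ 0.50093839 -0.32748311] [np.float64(160.6), np.float64(71.6), np.float64(-19.6), np.float64(-110.6)] [np.float64(0.0366), np.float64(0.029), np.float64(0.0377), np.float64(0.0288)]
```

View pics/m1.png

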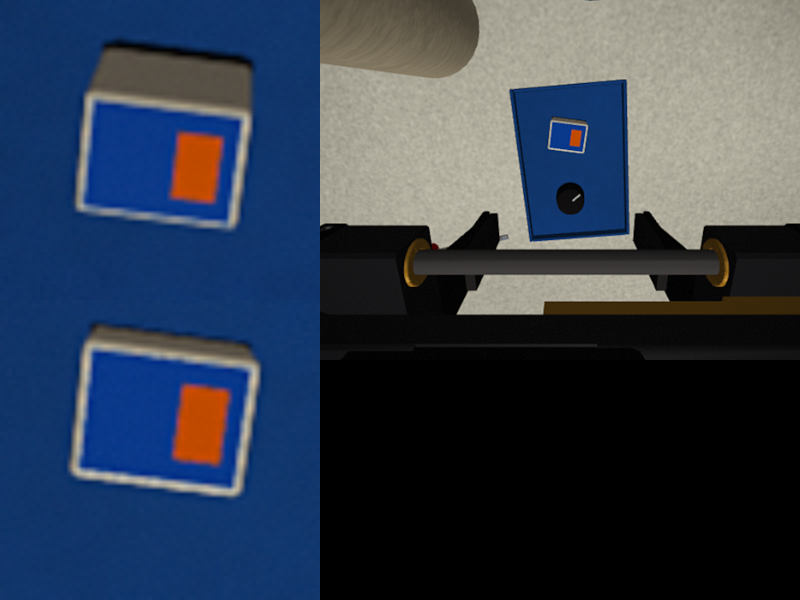

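```bash
python3 - <<'E'
from h import *
import pickle
w1=pickle.load(open("w1.pkl","rb"));w2=pickle.load(open("w2.pkl","rb"))
p,e=tri([(w1,273.7,231.3),(w2,297.8,160.7)]);print("orange",(p*1000).round(1),np.array(e)*1000)
b1=[(247,213),(286.8,218),(283.5,247),(244.2,242.5)];b2=[(269.5,141.5),(311.5,147.5),(306.5,178.3),(265,173)]
for a,b in zip(b1,b2): print((tri([(w1,*a),(w2,*b)])[0]*1000).round(1))
for w,b in((w1,b1),(w2,b2)):
    Q=np.array([onz(w,*q,.06)[:2] for q in b]);print((Q*1000).round(1).tolist(),Q.mean(0),[np.degrees(np.arctan2(*(Q[(i+1)%4]-Q[i])[::-1])).round(1) for i in range(4)],[np.linalg.norm(Q[(i+1)%4]-Q[i]).round(4) for i in range(4)])
g=cv2.cvtColor(w2["pixels"],cv2.COLOR_RGB2HSV)
m=((g[...,2]<60)).astype(np.uint8);m[:205]=0;m[262:]=0;m[:,:265]=0;m[:,325:]=0
m=cv2.morphologyEx(m,cv2.MORPH_CLOSE,np.ones((9,9)))
n,l,st,ce=cv2.connectedComponentsWithStats(m);i=1+np.argmax(st[1:,4]);print("knob",st[i],ce[i],(onz(w2,*ce[i],.02)*1000).round(1),(onz(w2,*ce[i],.028)*1000).round(1))
E
```

```text
orange [ 493.3 -324.7   58.7] [0.01099807 0.01099807]
[ 513.9 -345.2   53.2]
[ 479.3 -332.4   51.6]
[ 488.4 -307.6   57.9]
[ 522.8 -320.    59.2]
[[512.7, -347.2], [478.8, -335.1], [487.7, -308.1], [522.1, -320.0]] [ 0.50031983 -0.32760671] [np.float64(160.5), np.float64(71.8), np.float64(-19.1), np.float64(-109.2)] [np.float64(0.036), np.float64(0.0284), np.float64(0.0365), np.float64(0.0287)]
[[513.4, -345.7], [479.7, -333.4], [489.0, -308.3], [523.2, -320.4]] [ 0.50131157 -0.32693095] [np.float64(159.9), np.float64(69.8), np.float64(-19.5), np.float64(-111.3)] [np.float64(0.0358), np.float64(0.0267), np.float64(0.0363), np.float64(0.0271)]
knob [276 213  32  37 985] [291.63857868 231.07918782] [ 514.2 -248.4   20. ] [ 513.7 -251.3   28. ]
```

```bash
python3 -m jog '1 -9 -40 -10 -7.4;1 0 0 -46 0;1 0 0 0 0' | head -3;  python3 -m jog '1 0 0 -50 0;1 0 0 -40 0;1 0 0 0 0;0.35 0 0 0 0;0.35 0 0 0 0'; python3 -m jog '0 0 0 0 0;0 0 0 0 0;0 0 0 0 0;0 0 0 0 0' 
```

```text
time_s: 2.12
tcp_pos: [0.4981, -0.3266, 0.1244]
ee_rot: [[-0.335, -0.942, -0.008], [-0.942, 0.335, 0.003], [-0.001, 0.009, -1.0]]
time_s: 2.75
tcp_pos: [0.5032, -0.327, 0.0405]
ee_rot: [[-0.332, -0.943, 0.004], [-0.943, 0.332, -0.002], [0.0, -0.005, -1.0]]
wrist_force: [0.3, -0.2, 0.9]
gripper_width: 0.851
gripper_force: 0.0
time_s: 3.25
tcp_pos: [0.5014, -0.3263, 0.0378]
ee_rot: [[-0.332, -0.943, -0.0], [-0.943, 0.332, 0.0], [0.0, 0.0, -1.0]]
wrist_force: [-0.4, 0.5, 0.6]
gripper_width: 0.433
gripper_force: 30.0
```

```bash
python3 -m jog '0 0 0 20 0;0 0 0 50 0;0 0 0 50 0;0 0 30 42 4;0 -2 50 0 4' | head -3;  python3 -m jog '0 -2 55 0 4;0 -2 60 0 4;0 -2 60 0 4;0 -2 60 0 4;0 -2 60 0 4'|head -2; python3 -m jog '0 -2 35 0 3;0 -1 16 0 0;0 0 0 0 0;0 0 0 0 0' ; python3 - <<'E'
from h import *
import pickle
c=cam("wrist");pickle.dump(c,open("w3.pkl","wb"))
cv2.imwrite("pics/w3.png",np.clip(c["pixels"][:,:,::-1]*1.4,0,255))
E
```

```text
time_s: 3.88
tcp_pos: [0.5017, -0.247, 0.2036]
ee_rot: [[-0.198, -0.98, 0.008], [-0.98, 0.198, -0.002], [0.001, -0.009, -1.0]]
time_s: 4.5
tcp_pos: [0.489, 0.0505, 0.1998]
time_s: 5.0
tcp_pos: [0.4864, 0.0987, 0.1996]
ee_rot: [[0.199, -0.98, -0.001], [-0.98, -0.199, -0.0], [0.0, 0.001, -1.0]]
wrist_force: [-0.5, -1.0, -0.4]
gripper_width: 0.436
gripper_force: 30.0[ WARN:0@0.478] global loadsave.cpp:1063 imwrite_ Unsupported depth image for selected encoder is fallbacked to CV_8U.
```

View pics/w3.png

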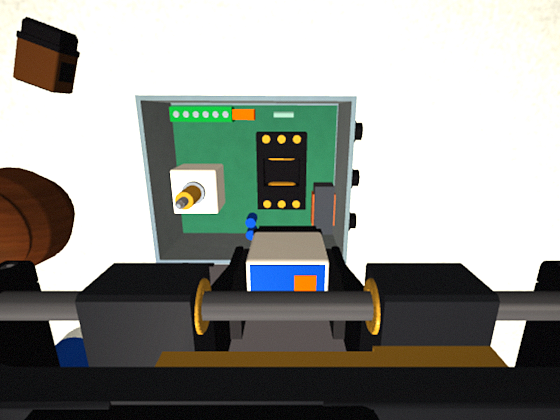

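```bash
python3 -m jog '0 -30 -5 0 0;0 0 0 0 0;0 0 0 0 0'|head -2; cat > m2.py <<'E'
from h import *
import pickle
w3=pickle.load(open("w3.pkl","rb"))
try: w4=pickle.load(open("w4.pkl","rb"))
except Exception: w4=cam("wrist");pickle.dump(w4,open("w4.pkl","wb"));print(r.sense()["tcp_pos"])
def sock(c,x0,x1,y0=115,y1=220):
    hsv=cv2.cvtColor(c["pixels"],cv2.COLOR_RGB2HSV);h,s,v=[hsv[...,i] for i in range(3)]
    g=((h>60)&(h<100)&(s>90)).astype(np.uint8)
    m=1-g; k=np.zeros_like(m);k[y0:y1,x0:x1]=1;m&=k
    m=cv2.morphologyEx(m,cv2.MORPH_OPEN,np.ones((9,9)))
    n,l,st,ce=cv2.connectedComponentsWithStats(m);i=1+np.argmax(st[1:,4])
    cn=max(cv2.findContours((l==i).astype(np.uint8),cv2.RETR_EXTERNAL,cv2.CHAIN_APPROX_NONE)[0],key=len)
    br=((h>12)&(h<35)&(s>120)&(v>90)).astype(np.uint8)&(l==i)
    n,l2,s2,c2=cv2.connectedComponentsWithStats(br)
    print("box",st[i],cv2.minAreaRect(cn))
    d=[c2[j] for j in range(1,n) if 15<s2[j,4]<90];print("brass",[(x.round(1).tolist()) for x in d]); return cv2.boxPoints(cv2.minAreaRect(cn)),d
a=sock(w3,245,312); 
p=onz(w3,281,170,.03); q=proj(w4,p);print(q)
b=sock(w4,int(q[0])-35,int(q[0])+32,int(q[1])-55,int(q[1])+50)
im=w4["pixels"];cv2.imwrite("pics/w4.png",cv2.convertScaleAbs(im[:,:,::-1],alpha=1.4))
for w,x in((w3,a),(w4,b)):
    Q=np.array([onz(w,*t,.03)[:2] for t in x[1]])*1000;print(Q.round(1).tolist(),Q.mean(0).round(1))
E
python3 m2.py
```

```text
time_s: 5.42
tcp_pos: [0.4571, 0.0941, 0.2002]
[0.45723574 0.09428718 0.20007671]
box [ 257  132   50   77 3740] ((281.5, 170.0), (76.0, 49.0), 90.0)
brass [[265.8, 138.8], [281.1, 138.8], [296.4, 138.8], [281.6, 158.8], [266.6, 203.6], [281.2, 203.7], [295.6, 203.6]]
[251.81441705 168.55007604]
box [ 227  131   50   77 3711] ((251.5, 169.0), (76.0, 49.0), 90.0)
brass [[235.8, 137.1], [251.0, 137.2], [266.5, 137.4], [252.7, 157.5], [253.3, 182.0], [238.4, 202.3], [252.9, 202.3], [267.4, 202.4]]
[[518.8, 48.8], [504.1, 45.8], [489.5, 42.9], [499.9, 64.8], [506.1, 113.3], [491.2, 110.4], [476.6, 107.3]] [498.   76.2]
[[518.8, 48.6], [504.2, 45.7], [489.4, 42.9], [499.2, 64.9], [494.4, 89.3], [505.9, 113.5], [491.2, 110.5], [476.5, 107.5]] [497.5  77.9]
```

```bash
python3 -m jog '0 40.5 -15 0 0;0 0 0 -60 0;0 0 0 -50 0;0 0 0 0 0;0 0 0 0 0'; python3 -c "
from station import r
s=r.sense();print(s['tcp_pos'],s['wrist_force'])"
```

```text
time_s: 6.1
tcp_pos: [0.499, 0.0801, 0.0914]
ee_rot: [[0.201, -0.979, 0.003], [-0.98, -0.201, 0.001], [0.0, -0.003, -1.0]]
wrist_force: [0.0, 0.4, 0.1]
gripper_width: 0.434
gripper_force: 30.0
[0.49895552 0.08013094 0.09143812] [0.04536002 0.4251705  0.11249561]
```

```bash
python3 -m jog '0 0 0 -15 0;0 0 0 0 0;0 0 0 0 0;0 0 0 0 0' | head -2; python3 -m jog '0 0 0 -5 0;0 0 0 -5 0;0 0 0 0 0;0 0 0 0 0'
```

```text
time_s: 6.6
tcp_pos: [0.4978, 0.08, 0.076]
time_s: 7.1
tcp_pos: [0.4971, 0.0796, 0.0646]
ee_rot: [[0.201, -0.98, -0.0], [-0.98, -0.201, -0.0], [0.0, 0.0, -1.0]]
wrist_force: [0.1, -0.5, -0.7]
gripper_width: 0.431
gripper_force: 30.0
```

```bash
python3 -m jog '0 0.3 -0.3 -3 0;0 0 0 -2 0;0 0 0 0 0;0 0 0 0 0' | sed -n '1,2p;4,5p'; python3 -m jog '0 0 0 -2 0;0 0 0 -2 0;0 0 0 0 0;0 0 0 0 0'| sed -n '1,2p;4,5p'
```

```text
time_s: 7.6
tcp_pos: [0.4974, 0.0793, 0.0598]
wrist_force: [-0.3, 0.2, -0.6]
gripper_width: 0.444
time_s: 8.1
tcp_pos: [0.4972, 0.0797, 0.0558]
wrist_force: [-1.0, 4.2, 0.6]
gripper_width: 0.435
```

```bash
python3 -m jog '0 0 0.8 0 0;0 0 0 -1 0;0 0 0 -1 0;0 0 0 0 0' | sed -n '1,2p;4,5p'; python3 -m jog '0 0 0 -2 0;0 0 0 -2 0;0 0 0 0 0;0 0 0 0 0'| sed -n '1,2p;4,5p'
```

```text
time_s: 8.6
tcp_pos: [0.4973, 0.0797, 0.055]
wrist_force: [-5.0, 0.6, 9.7]
gripper_width: 0.432
time_s: 9.1
tcp_pos: [0.4973, 0.0798, 0.0501]
wrist_force: [-2.6, -0.3, 6.4]
gripper_width: 0.436
```

```bash
python3 -m jog '0 0 0 -2 0;0 0 0 0 0;0 0 0 0 0' | sed -n '1,2p;4,5p'; python3 -m jog '0 0 0 -1 0;0 0 0 0 0;0 0 0 0 0'| sed -n '1,2p;4,5p'
```

```text
time_s: 9.48
tcp_pos: [0.4972, 0.0798, 0.0496]
wrist_force: [-7.7, -0.4, 17.3]
gripper_width: 0.434
time_s: 9.85
tcp_pos: [0.4973, 0.0798, 0.0496]
wrist_force: [-9.1, 0.3, 23.4]
gripper_width: 0.435
```

```bash
python3 -m jog '0 0 0 3 0;0.3 0 0 0 0;0.6 0 0 0 0;0.65 0 0 0 0;0.65 0 0 0 0' | sed -n '1,2p;4,6p'; python3 -m jog '0.65 0 0 5 0;0.65 0 0 45 0;0.65 0 0 60 0;0.65 -9 30 37 0;0.65 0 0 0 0'| sed -n '1,2p;4,5p'; python3 -m jog '0.4 0 0 0 0;0.4 0 0 0 0' | sed -n '1,2p'
python3 - <<'E'
from h import *
import pickle
c=cam("wrist");pickle.dump(c,open("w5.pkl","wb"))
E
python3 -m jog '0.2 -35 0 0 0;0 0 0 0 0;0 0 0 0 0' | sed -n '1,2p;5p'
cat > m3.py <<'E'
from h import *
import pickle
c=cam("wrist");pickle.dump(c,open("w6.pkl","wb"))
w5=pickle.load(open("w5.pkl","rb"))
def om(w,n=1):
    hsv=cv2.cvtColor(w["pixels"],cv2.COLOR_RGB2HSV)
    o=((hsv[...,0]<15)&(hsv[...,1]>180)&(hsv[...,2]>110)).astype(np.uint8)
    k,l,st,ce=cv2.connectedComponentsWithStats(o)
    return [(int(st[i,4]),ce[i].round(1).tolist()) for i in range(1,k) if st[i,4]>60]
print(om(w5),om(c))
cv2.imwrite("pics/w5.png",cv2.convertScaleAbs(w5["pixels"][:,:,::-1],alpha=1.4))
E
python3 m3.py
```

```text
time_s: 10.48
tcp_pos: [0.4976, 0.0802, 0.0495]
wrist_force: [-0.0, 0.5, 0.4]
gripper_width: 0.628
gripper_force: 0.0
time_s: 11.1
tcp_pos: [0.49, 0.1121, 0.2008]
wrist_force: [0.3, 0.3, -1.5]
gripper_width: 0.649
time_s: 11.35
tcp_pos: [0.4877, 0.1094, 0.1954]
time_s: 11.78
tcp_pos: [0.4537, 0.11, 0.1965]
gripper_width: 0.145
[(252, [245.0, 102.9]), (197, [292.0, 169.5]), (64, [315.5, 200.5])] [(267, [210.6, 94.7]), (195, [253.9, 161.6])]
```

View pics/w5.png

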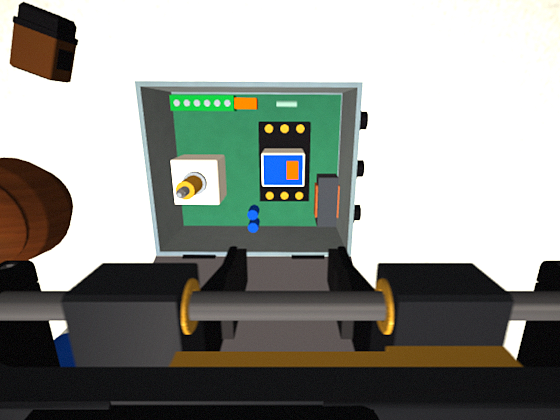

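```bash
python3 - <<'E'
from h import *
import pickle
w5=pickle.load(open("w5.pkl","rb"));w6=pickle.load(open("w6.pkl","rb"))
print((tri([(w5,292,169.5),(w6,253.9,161.6)])[0]*1000).round(1),w5["o"],w6["o"])
A=onz(w5,136,83,.076);B=onz(w5,361,83,.076);print(A,B,np.degrees(np.arctan2(*(A-B)[[1,0]])),np.linalg.norm(A-B))
h=1000*(onz(w5,155,258,.076)+onz(w5,354,257,.076))/2;print("hinge",h)
E
```

```text
[490.8  77.   70. ] [0.50536905 0.03146605 0.34879017] [0.47106881 0.03191135 0.34984278]
[0.62519829 0.03320708 0.076     ] [ 0.45185232 -0.00228832  0.076     ] 11.572270997609245 0.1769427872390007
hinge [508.1739896  162.40454901  76.        ]
```

```bash
python3 -m jog '0 0 0 35 0;0 0 0 33 0;0 5 48 0 0;0 5 49 0 0;0 5 49 0 0' | sed -n '1,2p'; python3 -m jog '0 0 0 0 0;0 0 0 -30 0;0 0 0 -31 0;0 0 0 0 0;0 0 0 0 0'| sed -n '1,2p;4,5p'
python3 - <<'E'
from h import *
a=cam("scene");b=cam("top")
im=np.hstack([cv2.resize(a["pixels"][165:285,265:400],None,fx=3,fy=3),cv2.resize(b["pixels"][190:310,160:295],None,fx=3,fy=3)])
cv2.imwrite("pics/c3.png",cv2.convertScaleAbs(im[:,:,::-1],alpha=1.6))
E
```

```text
time_s: 12.45
tcp_pos: [0.4692, 0.2576, 0.2647]
time_s: 13.08
tcp_pos: [0.4694, 0.2562, 0.205]
wrist_force: [-0.1, 0.6, -0.0]
gripper_width: 0.007
```

View pics/c3.png

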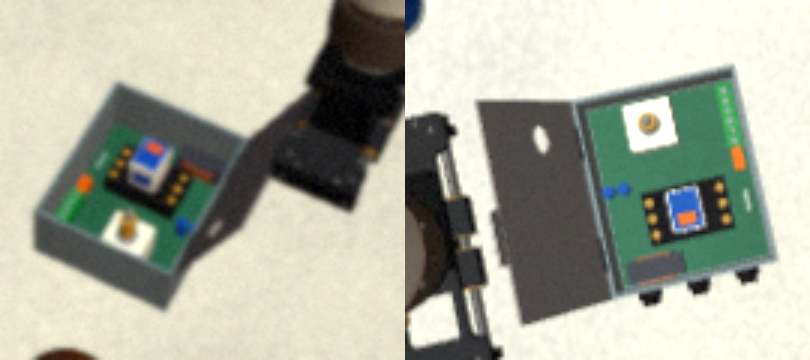

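```bash
python3 -m jog '0 3.4 -17 0 0;0 3 -15 0 0;0 3 -15 3 0;0 0 0 0 0' | sed -n '1,2p;4p'; python3 -m jog '0 3 -15 3 0;0 3 -15 4 0;0 2 -8 0 0;0 0 0 0 0'| sed -n '1,2p;4p'
```

```text
time_s: 13.68
tcp_pos: [0.478, 0.2077, 0.2073]
wrist_force: [0.3, -0.6, 0.3]
time_s: 14.18
tcp_pos: [0.4859, 0.1702, 0.2138]
wrist_force: [-0.4, 0.4, -0.5]
```

```bash
python3 -m jog '0 3.4 -16.5 -1 0;0 3.4 -16.5 -2.6 0;0 3.2 -15.5 -5 0' | sed -n '1,2p;4p'; python3 -m jog '0 3.1 -15.5 -7.3 0;0 2.7 -13.4 -9 0;0 2.7 -13.4 -11 0'| sed -n '1,2p;4p'
python3 - <<'E'
from h import *
a=cam("scene");b=cam("top")
im=np.hstack([cv2.resize(a["pixels"][165:285,265:400],None,fx=3,fy=3),cv2.resize(b["pixels"][190:310,160:295],None,fx=3,fy=3)])
cv2.imwrite("pics/c4.png",cv2.convertScaleAbs(im[:,:,::-1],alpha=1.6))
E
```

```text
time_s: 14.55
tcp_pos: [0.496, 0.1215, 0.205]
wrist_force: [-0.2, 2.2, 0.4]
time_s: 14.92
tcp_pos: [0.5045, 0.0792, 0.1773]
wrist_force: [0.9, 1.3, 1.2]
```

View pics/c4.png

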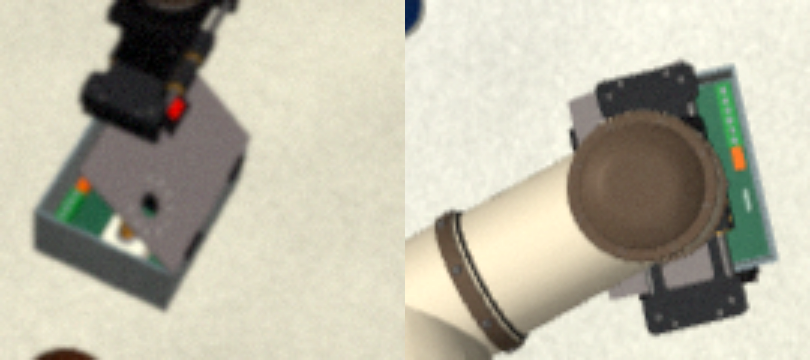

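```bash
python3 -m jog '0 2.1 -10.4 -12.5 0;0 2.1 -10.4 -14 0;0 1.4 -7 -15 0;0 1.3 -6.5 -16 0' | sed -n '1,2p;4p'; python3 -m jog '0 0.5 -3 -12 0;0 0.5 -2 -12 0;0 0 0 -5 0;0 0 0 0 0'| sed -n '1,2p;4p'; python3 -m jog '0 0 0 -3 0;0 0 0 -2 0;0 0 0 0 0'| sed -n '1,2p;4p'
```

```text
time_s: 15.52
tcp_pos: [0.5111, 0.0456, 0.1191]
wrist_force: [-1.1, 0.4, 0.2]
time_s: 16.02
tcp_pos: [0.512, 0.041, 0.091]
wrist_force: [0.1, -0.8, -0.7]
time_s: 16.4
tcp_pos: [0.5126, 0.0413, 0.0878]
wrist_force: [-3.0, 0.7, 7.7]
```

```bash
python3 -m jog '0 0 0 -2 0;0 0 0 0 0;0 0 0 4 0;0 0 0 30 0;0 8 20 40 0' | sed -n '1,2p;4p'; python3 -m jog '0 20 30 40 0;0 22 30 3 0;0 0 0 0 0;0 0 0 0 0'| sed -n '1,2p;4p'; python3 - <<'E'
from h import *
import pickle
pickle.dump(cam("wrist"),open("w7.pkl","wb"))
E
python3 -m jog '0 -30 10 0 0;0 0 0 0 0;0 0 0 0 0'| sed -n '1,2p'
cat > m4.py <<'E'
from h import *
import pickle,os
if not os.path.exists("w8.pkl"): pickle.dump(cam("wrist"),open("w8.pkl","wb"))
for n in (3,4,5,6,7,8):
    w=pickle.load(open(f"w{n}.pkl","rb")); hsv=cv2.cvtColor(w["pixels"],cv2.COLOR_RGB2HSV)
    q=proj(w,[.5758,.112,.098]); q2=proj(w,[.5758,.112,.082]); x,y=map(int,q2)
    x0,y0=x-24,y-24
    W=hsv[y0:y0+48,x0:x0+48]; br=((W[...,0]>10)&(W[...,0]<32)&(W[...,1]>110)&(W[...,2]>70)).astype(np.uint8)
    k,l,st,ce=cv2.connectedComponentsWithStats(br)
    print(n,"pred tip",q.round(1),"base",q2.round(1),[(st[i,:5].tolist(),(ce[i]+[x0,y0]).round(1).tolist()) for i in range(1,k) if st[i,4]>10])
    if n in(7,8):
        s=W[::2,::2]
        for row in range(0,48,2): print(y0+row,' '.join(f"{v:3d}{'b' if b else ' '}" for v,b in zip(W[row,::2,2],br[row,::2])))
E
python3 m4.py
```

```text
time_s: 17.02
tcp_pos: [0.5189, 0.0602, 0.1582]
wrist_force: [2.1, 0.7, 0.0]
time_s: 17.52
tcp_pos: [0.5614, 0.1207, 0.2005]
wrist_force: [-0.1, 0.6, -1.0]
time_s: 17.95
tcp_pos: [0.5322, 0.1305, 0.2016]
3 pred tip [178.5 208.1] base [184.4 202.9] [([15, 8, 26, 23, 317], [189.3, 195.4])]
4 pred tip [142.8 206.2] base [150.6 201.1] [([15, 7, 29, 24, 368], [157.1, 194.1])]
5 pred tip [179.4 197.4] base [185.4 192.6] [([15, 8, 26, 23, 325], [190.4, 185.5])]
6 pred tip [137.8 187.9] base [146.1 183.6] [([14, 8, 31, 24, 389], [153.0, 177.3])]
7 pred tip [273. 200.] base [273.7 195.3] [([16, 8, 18, 23, 237], [273.8, 188.6])]
171 133  125  126  124  124  122  123  124  121  121  121  121  119  121  120  120  121  121  119  119  125  123  124  119 
173 198  156  121  126  124  122  120  122  120  121  121  121  121  121  123  120  122  121  122  120  123  126  121  162 
175 130  193  144  128  127  119  121  122  120  120  122  121  121  122  120  120  121  121  121  122  124  122  149  185 
177 125  121  123  126  125  121  119  121  122  120  122  121  122  121  121  121  121  121  123  12
[... 4862 characters left out ...]
  117  120  123  115  104  106  113  120  117  119  117  116  119  121  121  119 
191 122  123  123  122  124  121  122  120  118  120  119  120  119  119  118  118  118  118  118  118  120  121  122  120 
193 122  125  123  125  122  120  120  121  120  119  119  119  119  120  120  119  117  119  119  118  123  121  120  121 
195 123  122  124  124  122  114  117  118  120  119  119  117  119  117  118  120  119  119  120  116  116  121  122  119 
197 125  124  123  125  117  184  131  119  118  118  119  121  119  120  118  119  121  119  119  132  179  114  118  121 
199 122  123  125  120  145  179  117  117  120  119  120  119  119  116  120  118  119  120  119  115  163  158  117  121
```

```bash
python3 - <<'E'
from h import *
import pickle
w7=pickle.load(open("w7.pkl","rb"));w8=pickle.load(open("w8.pkl","rb"))
print("tip",(tri([(w7,271.5,198.4),(w8,238.9,179)])[0]*1000).round(1),(onz(w7,271.5,198.4,.098)*1000).round(1),(onz(w8,238.9,179,.098)*1000).round(1))
print("bush",(onz(w7,273.6,192.9,.082)*1000).round(1),(onz(w8,242.6,175,.082)*1000).round(1))
# refined bush ellipse
for w,n in((w7,7),(w8,8)):
    hsv=cv2.cvtColor(w["pixels"],cv2.COLOR_RGB2HSV);q=proj(w,[.5758,.112,.082]);x0,y0=(q-24).astype(int)
    W=hsv[y0:y0+48,x0:x0+48];b=((W[...,0]>10)&(W[...,0]<32)&(W[...,1]>110)&(W[...,2]>150)).astype(np.uint8)
    pts=np.argwhere(b)[:,::-1].astype(np.float32);c,rad=cv2.minEnclosingCircle(pts);c=np.array(c)+[x0,y0]
    e=cv2.fitEllipse(cv2.convexHull(pts.astype(np.int32)));print(n,c,rad,np.array(e[0])+[x0,y0],e[1],(onz(w,*c,.082)*1000).round(1),(onz(w,*(np.array(e[0])+[x0,y0]),.082)*1000).round(1))
print(r.sense()["tcp_pos"])
E
```

```text
tip [577.2 110.7  98. ] [577.3 110.9  98. ] [577.1 110.4  98. ]
bush [576.3 110.   82. ] [576.3 110.   82. ]
7 [273.         192.72727203] 8.825777053833008 [272.94738388 192.67993736] (17.15829086303711, 17.604928970336914) [576.8 109.9  82. ] [576.9 109.9  82. ]
8 [242.04545403 174.68181801] 9.05115032196045 [242.02591324 174.74364471] (17.46415138244629, 17.90118408203125) [576.8 109.8  82. ] [576.8 109.9  82. ]
[0.53244076 0.13056621 0.20147652]
```

```bash
python3 -m jog '0 -2 -40 0 0;0 -3 -60 0 0;0 -3 -60 -4 0;0.3 -3 -60 -4 0;0.65 -3 -60 -4 0' | sed -n '1,2p'; python3 -m jog '0.65 -3 -60 -4 0;0.65 -2 -56 0 0;0.65 0 0 0 0;0.65 0 0 0 0'| sed -n '1,2p;4,5p'; python3 - <<'E'
from h import *
import pickle
pickle.dump(cam("wrist"),open("w9.pkl","wb"))
E
python3 -m jog '0.65 30 -10 0 0;0.65 0 0 0 0;0.65 0 0 0 0'| sed -n '1,2p'
cat > m5.py <<'E'
from h import *
import pickle,os
if not os.path.exists("w10.pkl"): pickle.dump(cam("wrist"),open("w10.pkl","wb"))
O=[]
for n in (9,10):
    w=pickle.load(open(f"w{n}.pkl","rb")); hsv=cv2.cvtColor(w["pixels"],cv2.COLOR_RGB2HSV)
    q=proj(w,[.514,-.250,.02]);x0,y0=(q-35).astype(int)
    W=hsv[y0:y0+70,x0:x0+70]
    m=((W[...,1]<120)|(W[...,2]<45)).astype(np.uint8);m=cv2.morphologyEx(m,cv2.MORPH_OPEN,np.ones((5,5)))
    k,l,st,ce=cv2.connectedComponentsWithStats(m);i=1+np.argmax(st[1:,4])
    p=((W[...,2]>110)&(W[...,1]<80)).astype(np.uint8);kk,ll,s2,c2=cv2.connectedComponentsWithStats(p)
    print(n,q.round(1),st[i],(ce[i]+[x0,y0]).round(1),"pointer",[(s2[j].tolist(),(c2[j]+[x0,y0]).round(1).tolist()) for j in range(1,kk) if s2[j,4]>5])
    for row in range(0,70,3): print(y0+row,x0,' '.join(f"{v:3d}" for v in W[row,::3,2]))
E
python3 m5.py
```

```text
time_s: 18.62
tcp_pos: [0.5183, -0.1514, 0.1894]
time_s: 19.12
tcp_pos: [0.513, -0.2654, 0.1849]
wrist_force: [-0.2, -0.0, -0.9]
gripper_width: 0.593
time_s: 19.55
tcp_pos: [0.543, -0.2737, 0.1852]
9 [284. 209.] [ 18  20  32  37 968] [282.7 210.9] pointer [([37, 37, 11, 5, 26], [291.0, 212.2])]
173 249 117 116 117 118 120 120 120 118 119 119 121 122 121 122 119 123 123 121 122 121 126 124 125 125
176 249 119 116 117 119 121 121 120 119 117 117 121 120 121 121 118 122 122 120 123 121 123 124 124 121
179 249 119 118 117 120 119 119 119 120 119 121 121 122 121 121 122 119 122 120 120 123 123 123 124 123
182 249 116 119 118 119 118 121 121 120 121 122 122 122 121 121 119 121 120 121 119 121 123 120 122 126
185 249 120 119 116 118 120 119 122 120 123 122 123 122 120 124 120 118 121 117 119 122 121 121 121 123
188 249 117 119 119 119 121 119 121 120 123 122 122 122 122 122 123 118 121 122 121 123 121 122 123 123
191 249 120 119 119 118 120 118 119 120 123 122 129 124 133 128 120 122 120 121 122 123 123 119 123 123
194 249 121 121 120 119 121 120 122 122 127  13   0   5   3   6  73 123 119 
[... 3588 characters left out ...]
 121 121 129  16  18  18  15  16  16  15  12 122 116 115 113 117 117 115 114
240 275 122 121 118 122 122 120 118 120 126  43  16  12  15  14  39 119 121 118 116 114 115 118 114 117
243 275 126 123 119 119 122 122 120 120 122 121 126 112 114 127 118 118 117 120 116 115 117 116 118 117
246 275 122 125 123 119 120 121 117 120 121 121 120 119 118 118 119 119 118 119 117 114 113 117 118 120
249 275 124 122 124 122 122 121 122 121 122 121 118 118 120 119 119 120 120 119 117 115 114 123  11  13
252 275 125 125 123 121 123 124 122 122 122 121 118 118 121 119 117 117 118 119 118 115 118 110  11   8
255 275 125 124 123 123 123 123 120 124 123 120 120 118 119 118 117 116 119 120 118 119 116 101  12  11
```

```bash
python3 - <<'E'
from h import *
import pickle
D=[pickle.load(open(f"w{n}.pkl","rb")) for n in(9,10)]
C=[]
for w in D:
    hsv=cv2.cvtColor(w["pixels"],cv2.COLOR_RGB2HSV);q=proj(w,[.514,-.250,.02]);x0,y0=(q-30).astype(int)
    W=cv2.GaussianBlur(w["pixels"][y0:y0+58,x0:x0+58].max(2),(5,5),0)
    d=((W<60)).astype(np.uint8); d=cv2.morphologyEx(d,cv2.MORPH_CLOSE,np.ones((9,9)))
    cn=max(cv2.findContours(d,cv2.RETR_EXTERNAL,cv2.CHAIN_APPROX_NONE)[0],key=cv2.contourArea)[:,0]
    low=cn[cn[:,1]>cn[:,1].min()+18].astype(float)  # lower arc belongs to the top disc; on plane z=.028
    P=np.array([onz(w,*(p+[x0,y0]),.028)[:2] for p in low])*1000
    s=np.linalg.lstsq(np.c_[2*P,np.ones(len(P))],(P**2).sum(1),rcond=None)[0];R=np.sqrt(s[2]+s[0]**2+s[1]**2)
    c=proj(w,[s[0]/1000,s[1]/1000,.028]);C.append((w,*c));print("circle",s[:2].round(1),R.round(1),c.round(1))
print((tri(C)[0]*1000).round(1)); print(r.sense()["tcp_pos"])
for w,p in zip(D,[(291,212.2),(318.3,225.2)]):print("pointer",(onz(w,*p,.028)*1000).round(1))
print((tri([(D[0],291,212.2),(D[1],318.3,225.2)])[0]*1000).round(1))
E
```

```text
circle [ 514.6 -246.6] 15.7 [282.7 214.3]
circle [ 515.  -247.1] 15.8 [309.7 227. ]
[ 514.4 -245.5   23.9]
[ 0.54279137 -0.27390406  0.18536756]
pointer [ 506.9 -250.4   28. ]
pointer [ 506.8 -250.7   28. ]
[ 506.8 -250.7   28.3]
```

```bash
python3 -m jog '0.65 -28 27 0 0;0.65 0 0 -60 0;0.65 0 0 -50 0;0.65 0 0 0 0;0.65 0 0 0 0' | sed -n '1,2p'; python3 -m jog '0.65 0 0 -30 0;0.65 0 0 -20 0;0.65 0 0 -10 0;0.65 0 0 0 0;0.65 0 0 0 0'| sed -n '1,2p;4,5p'
```

```text
time_s: 20.23
tcp_pos: [0.5165, -0.2483, 0.0774]
time_s: 20.85
tcp_pos: [0.5163, -0.2482, 0.0168]
wrist_force: [0.0, -0.1, -0.2]
gripper_width: 0.65
```

```bash
python3 -m jog '0.65 -1 1 -1 0;0.65 0 0 0 0;0.65 0 0 0 0;0.5 0 0 0 0;0.4 0 0 0 0' | sed -n '1,2p;4p'; python3 -m jog '0 0 0 0 0;0 0 0 0 0;0 0 0 0 0;0 0 0 0 0'; python3 -c "
from station import r
s=r.sense();print(s['tcp_pos'])"
```

```text
time_s: 21.48
tcp_pos: [0.5142, -0.247, 0.0143]
wrist_force: [0.5, -0.1, -0.1]
time_s: 21.98
tcp_pos: [0.5141, -0.247, 0.0144]
ee_rot: [[0.201, -0.98, -0.0], [-0.98, -0.201, 0.0], [-0.0, 0.0, -1.0]]
wrist_force: [-0.2, -0.0, -0.2]
gripper_width: 0.404
gripper_force: 30.0
[ 0.51413309 -0.24698633  0.01437113]
```

```bash
python3 -m jog '0 0 0 20 0;0 0 0 50 0;0 0 0 60 0;0 5 30 46 0;0 9 55 0 0' | sed -n '1,2p'; python3 -m jog '0 9 55 0 0;0 9 55 0 0;0 9 55 0 0;0 9 55 0 0;0 9 40 0 0'| sed -n '1,2p;4,5p'; python3 -m jog '0 3.5 12 0 0;0 0 0 -40 0;0 0 0 -20 0;0 0 0 0 0;0 0 0 0 0'
```

```text
time_s: 22.6
tcp_pos: [0.5307, -0.1625, 0.1952]
time_s: 23.22
tcp_pos: [0.573, 0.1004, 0.1904]
wrist_force: [0.5, 0.1, 0.4]
gripper_width: 0.399
time_s: 23.85
tcp_pos: [0.5773, 0.1097, 0.1314]
ee_rot: [[0.2, -0.98, 0.002], [-0.98, -0.2, 0.0], [0.0, -0.002, -1.0]]
wrist_force: [0.6, -0.2, 0.1]
gripper_width: 0.403
gripper_force: 30.0
```

```bash
python3 -m jog '0 0 0 -10 0;0 0 0 -5 0;0 0 0 0 0;0 0 0 0 0;0 0 0 0 0' | sed -n '1,4p'
```

```text
time_s: 24.48
tcp_pos: [0.5768, 0.1101, 0.1156]
ee_rot: [[0.201, -0.98, 0.0], [-0.98, -0.201, 0.0], [-0.0, -0.0, -1.0]]
wrist_force: [-0.3, 0.3, -0.8]
```

Well placed, about 7 mm above the tip; lower gently.

```bash
python3 -m jog '0 0 0 -5 0;0 0 0 -4 0;0 0 0 0 0;0 0 0 0 0' | sed -n '1,2p;4,5p';python3 -m jog '0 0 0 -2 0;0 0 0 -2 0;0 0 0 0 0;0 0 0 0 0' | sed -n '1,2p;4,5p'
```

```text
time_s: 24.98
tcp_pos: [0.5767, 0.11, 0.1064]
wrist_force: [-0.8, 1.6, 0.0]
gripper_width: 0.401
time_s: 25.48
tcp_pos: [0.5767, 0.11, 0.1024]
wrist_force: [0.3, -0.5, -0.7]
gripper_width: 0.404
```

```bash
python3 -m jog '0 0 0 -3 0;0 0 0 -3 0;0 0 0 0 0;0 0 0 0 0' | sed -n '1,2p;4,5p';python3 -m jog '0 0 0 -3 0;0 0 0 -2 0;0 0 0 0 0;0 0 0 0 0' | sed -n '1,2p;4,5p'
```

```text
time_s: 25.98
tcp_pos: [0.5767, 0.1101, 0.0964]
wrist_force: [-0.2, -0.3, -0.2]
gripper_width: 0.405
time_s: 26.48
tcp_pos: [0.5767, 0.11, 0.0923]
wrist_force: [-1.8, -0.4, 4.9]
gripper_width: 0.406
```

```bash
python3 -m jog '0 0 0 -2 0;0 0 0 0 0;0 0 0 0 0' | sed -n '1,2p;4,5p';python3 -m jog '0 0 0 2.5 0;0.3 0 0 0 0;0.5 0 0 0 0;0.65 0 0 0 0;0.65 0 0 0 0' | sed -n '1,2p;4,5p'; python3 -m jog '0.65 0 0 5 0;0.65 0 0 30 0;0.65 0 0 10 0;0.3 0 0 0 0;0 0 0 0 0' | sed -n '1,2p;4,5p'; python3 -m jog '0 0 0 0 0;0 0 0 0 0;0 0 0 0 0;0 0 0 -10 0;0 0 0 0 0' | sed -n '1,2p;4,5p'
```

```text
time_s: 26.85
tcp_pos: [0.5767, 0.1101, 0.0921]
wrist_force: [-5.1, -0.4, 14.2]
gripper_width: 0.405
time_s: 27.48
tcp_pos: [0.5766, 0.11, 0.0914]
wrist_force: [-0.1, 1.0, -0.8]
gripper_width: 0.614
time_s: 28.1
tcp_pos: [0.576, 0.1098, 0.1359]
wrist_force: [-0.1, 0.8, -0.0]
gripper_width: 0.499
time_s: 28.72
tcp_pos: [0.5758, 0.1097, 0.1255]
wrist_force: [-0.9, 0.2, -0.8]
gripper_width: 0.017
```

Now press the knob's top with the closed fingertips to confirm its height (contact expected at TCP 114).

```bash
python3 -m jog '0 0 0 -6 0;0 0 0 -3 0;0 0 0 0 0;0 0 0 0 0' | sed -n '1,2p;4p';python3 -m jog '0 0 0 -3 0;0 0 0 -1.5 0;0 0 0 0 0;0 0 0 0 0' | sed -n '1,2p;4p'
```

```text
time_s: 29.22
tcp_pos: [0.5768, 0.1101, 0.118]
wrist_force: [0.2, 0.3, 0.1]
time_s: 29.72
tcp_pos: [0.577, 0.1101, 0.1144]
wrist_force: [-1.3, 0.8, 5.2]
```

```bash
python3 -m jog '0 0 0 -2 0;0 0 0 0 0;0 0 0 0 0' | sed -n '1,2p;4p';python3 -m jog '0 0 0 5 0;0 0 0 30 0;0 0 10 50 0;0 0 10 20 0;0 0 0 0 0' | sed -n '1,2p;4p'; python3 - <<'E'
from h import *
import pickle
pickle.dump(cam("wrist"),open("w11.pkl","wb"))
E
python3 -m jog '0 -35 0 0 0;0 0 0 0 0;0 0 0 0 0' | sed -n '1,2p'
python3 - <<'E'
from h import *
import pickle
pickle.dump(cam("wrist"),open("w12.pkl","wb"));O=[]
for n in(11,12):
    w=pickle.load(open(f"w{n}.pkl","rb"));q=proj(w,[.577,.110,.106]);x0,y0=(q-30).astype(int);h=cv2.cvtColor(w["pixels"],cv2.COLOR_RGB2HSV)[y0:y0+60,x0:x0+60]
    dk=cv2.morphologyEx((h[...,2]<35).astype(np.uint8),cv2.MORPH_CLOSE,np.ones((9,9)));k,l,st,ce=cv2.connectedComponentsWithStats(dk);i=1+np.argmax(st[1:,4])
    p=((h[...,2]>100)&(cv2.erode((l==i).astype(np.uint8),np.ones((5,5)))>0)).astype(np.uint8);k2,l2,s2,c2=cv2.connectedComponentsWithStats(p);j=1+np.argmax(s2[1:,4])
    print(q.round(1),st[i],(ce[i]+[x0,y0]).round(1),s2[j],(c2[j]+[x0,y0]).round(1));O.append((w,*(c2[j]+[x0,y0])))
print((tri(O)[0]*1000).round(1))
# cover-shut check: front rim / cover brightness profile along box -y edge
w=O[1][0];R=lambda x,y,z:np.array([.5233+(x*.98-y*.199)/1000,.0885+(x*.199+y*.98)/1000,z/1000])
for x in(-60,30):
    print([int(w["pixels"][int(v),int(u)].max()) if 0<=u<560 and 0<=v<420 else -1 for y in range(-100,-40,4) for u,v in[proj(w,R(x,y,79.5))]])
print(r.sense()["wrist_force"])
E
```

```text
time_s: 30.1
tcp_pos: [0.5772, 0.1101, 0.1143]
wrist_force: [-4.7, 1.2, 13.7]
time_s: 30.72
tcp_pos: [0.5774, 0.1308, 0.2177]
wrist_force: [0.5, 0.4, -1.4]
time_s: 31.15
tcp_pos: [0.5415, 0.1296, 0.2153]
[294.3 186.8] [  11    7   38   43 1311] [293.5 183.9] [33 25 14  7 41] [303.7 184.3]
[250.8 180.5] [  11    7   41   43 1382] [251.1 178.1] [33 25 15  7 47] [260.  178.1]
[569.8 106.2 107.2]
[191, 192, 182, 190, 201, 188, 186, 118, 120, 121, 119, 121, 121, 121, 122]
[188, 200, 201, 200, 192, 196, 167, 121, 121, 121, 119, 121, 122, 123, 122]
[0.65875472 0.43948055 0.06469986]
```

```bash
python3 -c "
from station import r
print(r.finish_job())"
```

```text
the job is handed in; nothing more can be done
None
```

The job is handed in: the relay is pressed home in its socket, the cover is shut, and the knob is fully down on the spindle, with positions and contact forces agreeing at each step, after about 31 s of robot time.

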